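Set out the vegetables on the chopping board

TASK

Get the chopping board ready for cooking: stand the red onion in the centre of the board's middle field, the green pepper in the centre of the field to the left of the onion and the tomato in the centre of the field to its right (left and right as the robot sees them, facing the board). Set the small blue dish in the centre of the round black slate trivet and stand the garlic bulb inside the dish. Everything stands upright; leave the knife, the salt jar and the yellow tin where they are.

Things in the scene. Friction and masses are not known exactly. Their poses are not given: they have to be found in the camera images.
- onion: Red-purple onion, round in plan, 62 mm across at its widest (between 21 and 33 mm above its underside), 66 mm tall with its pointed pale tip, flat underneath. Origin at the centre of its underside, z up. Loose, starts standing upright on the worktop.
- pepper: Green bell pepper with four upright lobes and a green stem, standing; 56 mm across its flat sides (along its own x or y axis), 65 mm across the diagonals, widest and straight-sided from 22 to 56 mm above its underside, 86 mm tall with the stem. Origin at the centre of its underside, z up. Loose, starts standing upright on the worktop.
- tomato: Bright red tomato with a small green star on top, round in plan, 60 mm across at its widest (between 18 and 30 mm above its underside), 48 mm tall, flat underneath. Origin at the centre of its underside, z up. Loose, starts standing upright on the worktop.
- ramekin: Small blue open round dish, 68 mm across the rim and 66 mm at the foot, 26 mm tall, wall 4 mm, inner floor 5 mm above its underside, inside 58 to 60 mm across; nothing in it at the start. Origin at the centre of its underside, z up. Loose, starts standing upright on the worktop.
- garlic: Cream-white garlic bulb with a narrow neck, round, 42 mm across and straight-sided from 16 to 38 mm above its underside, 61 mm tall. Fingers holding it must stay above the dish rim (21 mm above the dish inner floor): the dish is too narrow for them. Origin at the centre of its underside, z up. Loose, starts standing upright on the worktop.
- board: Wooden chopping board, 150 (x) by 310 (y) by 22 mm thick, fixed. Two flush dark strips, 8 mm wide, at y = -53 and +53 mm divide it into three fields, centred at x = 0 and y = +106 (left), 0, -106 mm (right). Origin at the centre of its underside; x points away from the robot, y to its left, turned by up to 0.2 rad. Lies left or right of the trivet.
- trivet: Round black slate disc, 100 mm across, 8 mm thick, fixed to the worktop beside the board. Origin at the centre of its underside.
- knife: Kitchen knife with black handle and steel blade, about 280 mm long, lying along the board's far edge, up to 18 mm high; not to be disturbed. Origin near the middle of its length, on its underside; y points to the handle's end.
- salt: White salt jar with dark wooden lid, 54 mm across, 57 mm tall, standing behind the trivet; not to be disturbed. Origin at the centre of its underside.
- tin: Yellow spice tin with steel lid, 49 mm across, 58 mm tall, standing behind the trivet beside the salt jar; not to be disturbed. Origin at the centre of its underside.
Not all that is in view belongs to the job. What is meant by the trivet is not brown, and is the larger of those in its own colour.

How it is judged:
By the outcome, as a careful person would: the job done as asked, in the order asked, and still so for the second after the job is handed in, with the robot touching nothing.
It also fails if it takes over 141 s, if anything falls off the work surface, if the arm or the gripper's body presses on something with over 40 N, if the wrist force passes 120 N, or if a joint passes its speed limit or range.

ROBOT

A 6-joint arm with a two-finger parallel gripper is mounted at the origin on the work surface. World frame = base frame: x ahead of the robot, y to its left, z up, the work surface at z = 0. Lengths are in mm, angles in rad, forces in N, time in s.
With the tool pointing down it reaches from about 350 to 975 mm from the base axis. Payload 7.1 kg.
Tool frame: the origin (TCP) lies between the finger pads; the fingertips stand 14 mm ahead of it and the grasp point (between the pads) lies 5 mm behind it; z points along the fingers, y is the line along which they close (so a half turn about z gives the same grasp; the last joint's range is limited). The gripper opens to 88 mm and grips with 3 to 60 N. Pads are 20 mm wide; open, the fingers measure 115 mm over their backs; the gripper's body (75 mm by 178 mm) begins 61 mm behind the grasp point.
Start: joints at [-1.336, 0.423, 1.63, -0, 1.089, -0.019], TCP at [156.946, -604.957, 236.675] pointing down, gripper open.
Joint ranges: [-3, 3], [-0.9, 2.11], [0.09, 2.58], [-1.31, 4.45], [0.11, 2.69], [-2.54, 2.54]. Speed limits (rad/s): [2.39, 2.39, 3.01, 3.14, 3.14, 3.14].

INTERFACE

Orientations are given as a rotation vector (axis times angle).
In Python, from workcell import ctrl gives the robot as it stands. The module is installed in compiled form; this text tells all that it offers.
- The arm moves only by the tool servo_tool, never from a script. Its argument "plan" is a list of rows, each a list of 3 entries, a list of its own where there are three numbers: the closure, from 0 (fully open) to 1 (shut), then the shift along the world's x, y, z in mm, then the turn about the world's z in degrees. In form: [[hand, [x, y, z], yaw], ...]. A call has 1 to 10 rows; each row is the pose to reach, as a shift and turn from the pose commanded when the call began; what a row does not reach only later rows make up. A row lasts 1/12 s, in which the tool goes at most 41.7 mm and 7.16 degrees, less where a joint would pass 70% of its speed; a pose out of reach is approached as far as the arm can. A call with a gripper value outside its range is refused whole. The fingers move at their own pace and stop on an object; the grip force is fixed at half the most. Time passes only in rows, so rows that repeat a pose let the fingers close. It gives the time, the measured TCP pose, the force, the opening and the grip force at its end, in the units of the state.
- ctrl.get_obs(): the state, without advancing time (a new reading comes with each control period).
- ctrl.get_image(name): name is "scene" or "top"; returns the picture (480x640x3 uint8, blue, green, red); there is no depth.
- ctrl.camera_info(name): a dict with "fovy" (degrees; the focal length in pixels is half the picture's height over the tangent of half this angle, whatever the lens; pixels are square), "cx", "cy" (the principal point, pixels), "rvec" (rotation vector, rad) and "tvec" (3), from world to camera coordinates, as OpenCV has them. Camera axes: x right, y down, z forward; pixel columns grow to the right and rows downward; lengths in mm; the calibration is good to about 2 mm. A picture is of the moment at which its call begins. camera_info takes no time and is no camera call.
- ctrl.close_job(): hands the job in; it is judged then, once.
The state is a dict: "t": time; "qpos": joint angles; "qvel": joint speeds; "joint_torque": joint torques, N m; "ee_pos": TCP position; "orientation": TCP orientation; "ft_force": force on the tool from outside, world axes, zero at the start; "moment": the same for the moment, N m; "width": finger opening in mm; "grasp_force": force on a finger pad.
Only numpy, scipy, OpenCV 4.12 (cv2) and the standard library are available. Lean on these libraries where they do the work, as an engineer would, in place of code of your own. Each camera call takes 0.05 s, during which the arm holds its last target. There are 200 camera calls.

## Working session

There is one attempt and no reset: what is moved stays moved. The work goes in short steps, Python scripts to look and compute and a tool call to move; the robot and the scene stay as the last step left them, time stands still between calls to the robot, and variables do not carry over. Pictures are saved under pics/ and viewed, at most 14 in all, crops included, and the job is handed in when it is done.

Besides the shell and the picture viewer there is one more tool, called after "Call:" in YAML: its name, and indented under it one key for each argument. servo_tool: Moves the arm, as the interface text tells. Its arguments: {"type":"object","properties":{"plan":{"type":"array"}},"required":["plan"]}

```bash
mkdir -p pics
python3 - <<'E'
from workcell import ctrl
import cv2
for n in("scene","top"):
    print(n,ctrl.camera_info(n)); cv2.imwrite(f"pics/{n}0.png",ctrl.get_image(n))
o=ctrl.get_obs();print(o)
E
```

```text
scene {'fovy': 52.63354812633834, 'cx': 323.34276085573566, 'cy': 238.6494957352284, 'rvec': array([ 1.78344403,  1.74242944, -0.72634283]), 'tvec': array([  34.94128721, -357.03928894, 1308.36777758])}
top {'fovy': 46.50486904545782, 'cx': 324.35130050802104, 'cy': 241.14471139651852, 'rvec': array([ 2.12892924, -2.19133866,  0.09262035]), 'tvec': array([ -14.65604881,  512.62885175, 1263.82919343])}
{'t': 0.1, 'qpos': array([-1.33598906e+00,  4.23774987e-01,  1.63062368e+00, -3.50801335e-05,
        1.08861488e+00, -1.90181400e-02]), 'qvel': array([-0.00135548, -0.00306319, -0.00021924, -0.00037224, -0.0004572 ,
       -0.0002142 ]), 'joint_torque': array([-2.22743279e-04, -5.45612347e+01, -2.74324107e+01,  6.45711785e-02,
        1.88108470e-02, -3.95429652e-05]), 'ee_pos': array([ 156.83191303, -604.4881039 ,  235.96885904]), 'orientation': array([-3.11492484e+00, -3.97485547e-01,  2.88735952e-04]), 'ft_force': array([0.60717754, 0.92877082, 0.87486928]), 'moment': array([-0.01727504,  0.0884175 ,  0.0512319 ]), 'grasp_force': 0.0, 'width': 87.71926183118592}
```

View pics/scene0.png

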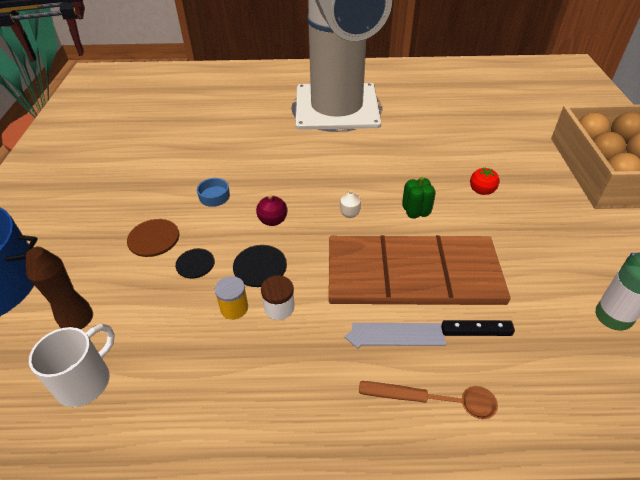

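View pics/top0.png

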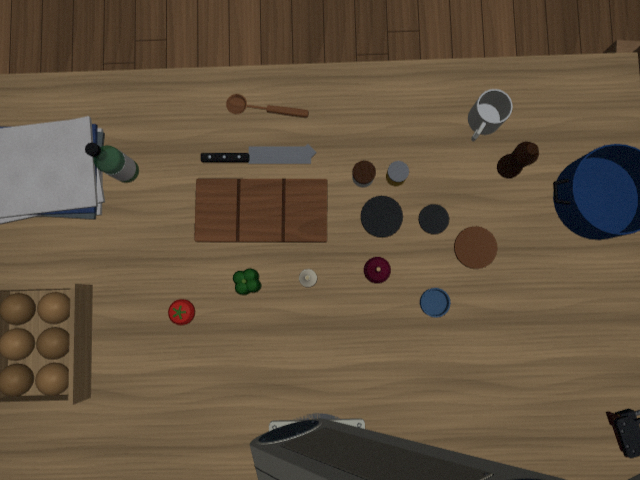

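The scene view faces the robot. The top view has the robot at the bottom and +y to the left. In top: pepper (247,281), tomato (181,312), garlic (308,278), onion (377,270), dish (435,302), large black trivet (382,216), board corners about (195,179) to (327,241). Next I'll enlarge crops.

Run:
```python
import cv2
s=cv2.imread("pics/scene0.png");t=cv2.imread("pics/top0.png")
def crop(im,x,y,w,h,k,n):
    c=cv2.resize(im[y:y+h,x:x+w],None,fx=k,fy=k,interpolation=cv2.INTER_CUBIC)
    c=cv2.convertScaleAbs(c,alpha=1.5)
    for u in range((x+19)//20*20,x+w,20): cv2.line(c,((u-x)*k,0),((u-x)*k,6),(255,255,0),1);cv2.putText(c,str(u),((u-x)*k,18),0,.35,(0,0,0))
    for v in range((y+19)//20*20,y+h,20): cv2.line(c,(0,(v-y)*k),(6,(v-y)*k),(255,255,0),1);cv2.putText(c,str(v),(8,(v-y)*k+4),0,.35,(0,0,0))
    cv2.imwrite(n,c)
crop(t,160,145,160,120,5,"pics/c1.png") if 0 else crop(t,160,145,200,150,4,"pics/c1.png")
crop(t,300,180,160,140,4,"pics/c2.png")
crop(s,320,160,200,150,4,"pics/c3.png")
crop(s,190,170,180,150,4,"pics/c4.png")
```

```text
(no output)
```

View pics/c1.png

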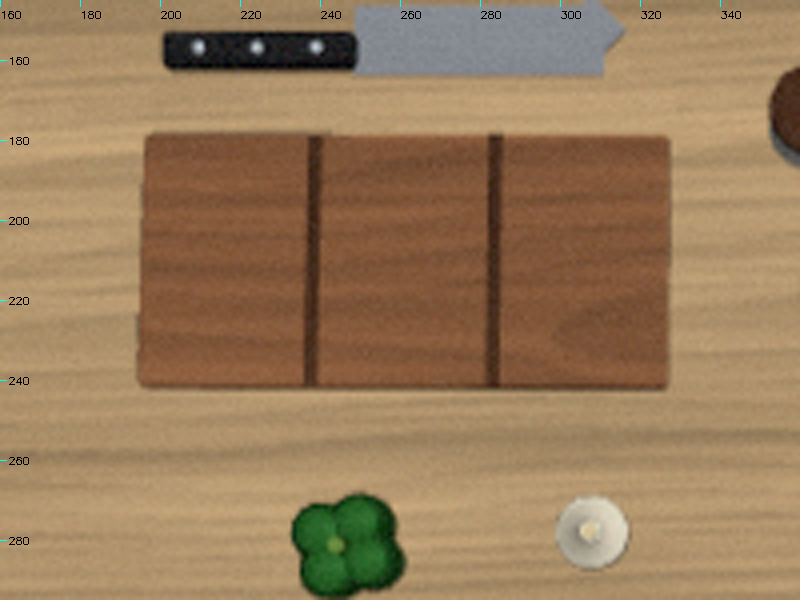

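View pics/c2.png

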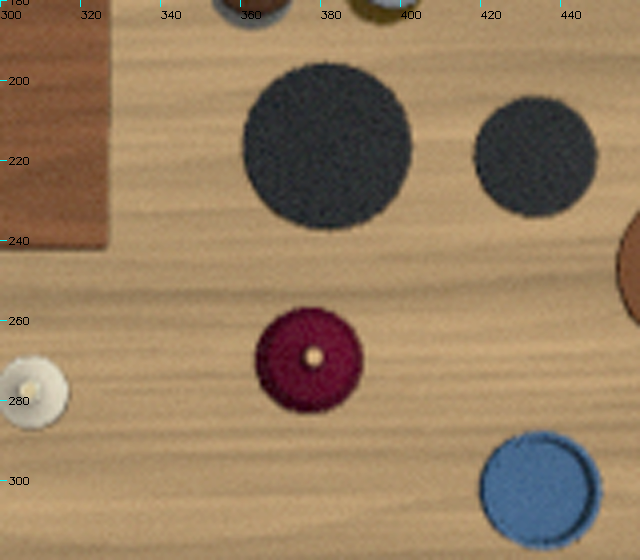

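View pics/c3.png

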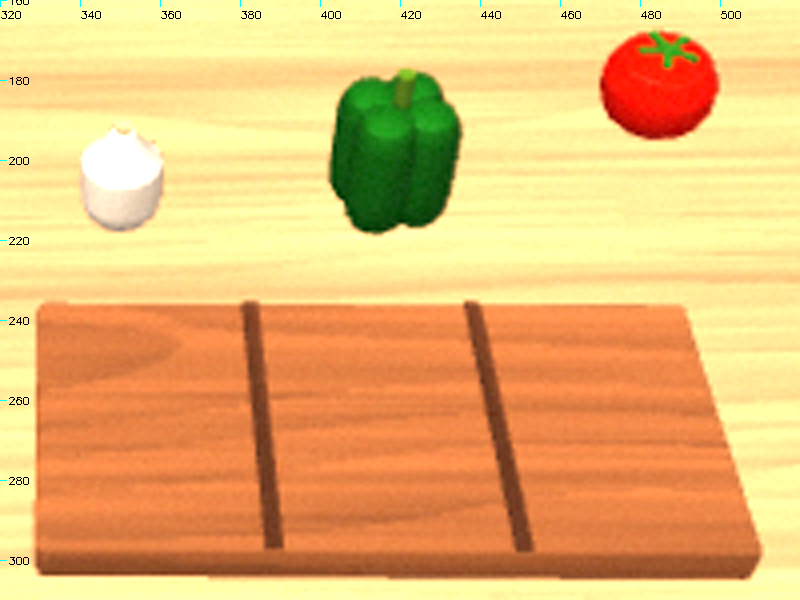

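View pics/c4.png

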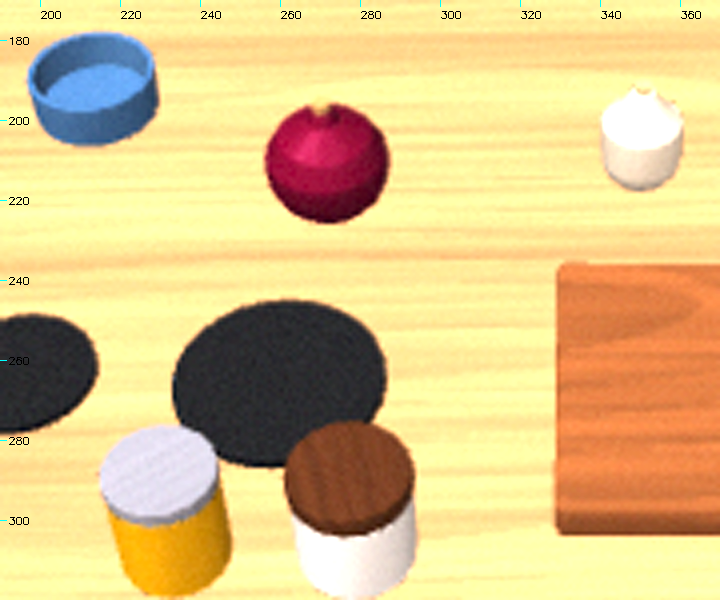

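c1/c2 (top): pepper stem (243.8,281), garlic neck (307.5,277.8), onion tip (378.5,269), dish rim centre (435,302.5), trivet (381.8,216.5). c3/c4 (scene): onion tip (270.3,196.5), garlic (350.8,192.5), stem (421.8,178.5), star (487,171.8), dish rim (213,187.5), trivet (259.8,265.8). Next step is triangulating these.

```bash
cat > h.py <<'E'
import numpy as np,cv2
from workcell import ctrl
def cam(n):
    i=ctrl.camera_info(n);f=240/np.tan(np.radians(i['fovy']/2))
    K=np.array([[f,0,i['cx']],[0,f,i['cy']],[0,0,1]]);R=cv2.Rodrigues(i['rvec'])[0]
    return K,R,np.array(i['tvec']).reshape(3,1)
C={n:cam(n) for n in('scene','top')}
P={n:K@np.hstack([R,t]) for n,(K,R,t) in C.items()}
def tri(top,sc):
    X=cv2.triangulatePoints(P['top'],P['scene'],np.array(top,float).reshape(2,1),np.array(sc,float).reshape(2,1));X=(X[:3]/X[3]).ravel()
    e=[np.linalg.norm((lambda q:q[:2]/q[2]-p)(P[n]@np.append(X,1))) for n,p in(('top',top),('scene',sc))]
    return X.round(1),np.round(e,1)
def atz(n,p,z):
    K,R,t=C[n];c=(-R.T@t).ravel();d=R.T@np.linalg.inv(K)@np.array([*p,1.]);return (c+d*(z-c[2])/d[2]).round(1)
def blob(im,lo,hi,x0,y0,x1,y1):
    m=cv2.inRange(cv2.cvtColor(im[y0:y1,x0:x1],cv2.COLOR_BGR2HSV),lo,hi)
    c=max(cv2.findContours(m,0,1)[0],key=cv2.contourArea);(u,v),r=cv2.minEnclosingCircle(c);M=cv2.moments(c)
    return np.round([M['m10']/M['m00']+x0,M['m01']/M['m00']+y0],2),np.round([u+x0,v+y0,r],1),c+[x0,y0]
E
python3 - <<'E'
from h import *
for n in C: print(n,(-C[n][1].T@C[n][2]).ravel())
t=cv2.imread("pics/top0.png");s=cv2.imread("pics/scene0.png")
star=blob(t,(40,80,30),(85,255,255),168,298,195,326)[0];print('star',star)
for k,a,b in [('onion tip',(378.5,269),(270.3,196.5)),('stem',(243.8,281),(421.8,178.5)),('garlic',(307.5,277.8),(350.8,192.5)),('star',star,(487,171.8)),('rim',(435,302.5),(213.2,187.5)),('trivet',(381.8,216.5),(259.8,265.8)),
 ('b farL',(196.5,179),(510,298)),('b farR',(327.2,179.2),(329.5,298.2)),('b nearR',(326.8,241.7),(329.5,236.2)),('b nearL',(195,241.3),(491.2,236.5)),
 ('sL far',(239,179),(451,297.2)),('sL near',(237.8,241.3),(438,235.8)),('sR far',(283.7,179),(388.5,297)),('sR near',(283.2,241.3),(382.5,235.8))]: print(k,*tri(a,b),atz('top',a,22),atz('scene',b,22))
for k,lo,hi,bt,bs,z in [('onion',(150,80,20),(179,255,255),(360,250,396,288),(250,190,295,230),27),('tomato',(0,200,60),(9,255,255),(165,295,197,328),(465,163,502,198),24),('pepper',(40,80,15),(85,255,255),(228,262,268,300),(395,172,440,222),56),('garlic',(0,0,110),(60,75,255),(296,264,320,292),(338,188,364,220),38),('dish',(95,100,30),(120,255,255),(415,282,455,322),(190,172,235,210),26)]:
    a=blob(t,lo,hi,*bt);b=blob(s,lo,hi,*bs)
    print(k,a[0],a[1],'top@z',atz('top',a[0],z),atz('top',a[1][:2],z), 'scene@z',atz('scene',b[0],z))
    if k=='pepper':
        c=a[2].reshape(-1,2);w=np.array([atz('top',p,50)[:2] for p in c])
        for d in range(0,90,5):
            u=np.array([np.cos(np.radians(d)),np.sin(np.radians(d))]);v=np.array([-u[1],u[0]]);print(d,np.ptp(w@u).round(1),np.ptp(w@v).round(1),end=' | ')
E
```

```text
scene [1173.84139285  -52.09818203  678.16395707]
top [ 379.13892947  -49.77273757 1309.21492366]
star [177.94 311.53]
onion tip [ 442.3 -148.3   60.7] [0.3 0.5] [ 444.3 -152.2   22. ] [ 396.5 -153.3   22. ]
stem [423.5 149.7  83.3] [0.3 0.5] [425.6 158.9  22. ] [346.2 171.6  22. ]
garlic [427.5  11.   54.5] [0.3 0.5] [428.8  11.8  22. ] [388.6  15.3  22. ]
star [360.2 304.   47.7] [0.2 0.2] [359.9 311.6  22. ] [327.1 318.1  22. ]
rim [ 364.1 -277.3   22.7] [0.2 0.3] [ 364.1 -278.    22. ] [ 363.2 -276.9   22. ]
trivet [ 5.692e+02 -1.658e+02 -5.000e-01] [0.3 0.5] [ 566.  -164.4   22. ] [ 589.2 -161.2   22. ]
b farL [669.8 269.3  16.9] [0.3 0.5] [668.4 267.4  22. ] [673.7 267.7  22. ]
b farR [659.9 -38.9  14.1] [0.5 0.9] [658.1 -40.1  22. ] [666.  -37.4  22. ]
b nearR [511.6 -34.1  16.4] [0.4 0.6] [511. -35.  22.] [517.2 -33.1  22. ]
b nearL [522.1 274.6  17.1] [0.8 1.2] [521.1 271.6  22. ] [526.7 274.6  22. ]
sL far [666.3 168.7  18. ] [0.4 0.7] [665.2 167.1  22. ] [669.3 168.6  22. ]
sL near [518.7 173.5  18.6] [0.5 0.8] [518.1 171.7  22. ] [522. 174.  22.]
sR far [662.9  62.8  17.8
[... 297 characters left out ...]
 top@z [359.6 303.9  24. ] [359.8 304.   24. ] scene@z [365.5 300.8  24. ]
pepper [246.32 281.15] [246.4 280.8  14.6] top@z [423.9 147.7  56. ] [424.7 147.6  56. ] scene@z [448.5 142.8  56. ]
0 56.0 60.9 | 5 54.7 59.5 | 10 53.2 57.7 | 15 54.3 57.8 | 20 56.2 59.0 | 25 57.8 60.1 | 30 59.7 61.5 | 35 61.2 62.6 | 40 62.2 63.2 | 45 63.1 63.4 | 50 64.6 63.3 | 55 65.6 62.8 | 60 66.0 62.4 | 65 66.3 61.6 | 70 66.2 60.4 | 75 65.6 59.7 | 80 64.5 58.8 | 85 62.9 57.4 | garlic [307.58 277.3 ] [307.4 277.3   9.1] top@z [429.3  10.8  38. ] [429.3  11.2  38. ] scene@z [445.2   9.4  38. ]
dish [434.61 302.07] [434.5 302.3  14.7] top@z [ 365.2 -276.4   26. ] [ 364.7 -276.2   26. ] scene@z [ 381.8 -274.5   26. ]
```

Heights come out consistently about 4 mm low, which is calibration bias and agrees with the text. Targets: board centre about (591,117), yaw about -0.032, trivet about (568,-165). Going for the onion, fingers closing along world x.

Call:
servo_tool:
  plan:
    - [0,[287,457,-87],75.5]
    - [0,[287,457,-87],75.5]
    - [0,[287,457,-87],75.5]
    - [0,[287,457,-87],75.5]
    - [0,[287,457,-87],75.5]
    - [0,[287,457,-87],75.5]
    - [0,[287,457,-87],75.5]
    - [0,[287,457,-87],75.5]
    - [0,[287,457,-87],75.5]
    - [0,[287,457,-87],75.5]

```text
t: 0.93
ee_pos: [376.2, -254.8, 170.1]
orientation: [-2.288, -2.152, -0.0]
ft_force: [-0.5, -0.6, -1.3]
width: 88.0
grasp_force: 0.0
```

Call:
servo_tool:
  plan:
    - [0,[34,55,-10],2]
    - [0,[68,109,-20],3.9]
    - [0,[68,109,-20],3.9]
    - [0,[68,109,-55],3.9]
    - [0,[68,109,-90],3.9]
    - [0,[68,109,-120],3.9]
    - [0,[68,109,-140],3.9]
    - [0,[68,109,-148],3.9]
    - [0,[68,109,-148],3.9]
    - [0,[68,109,-148],3.9]

```text
t: 1.77
ee_pos: [443.8, -147.7, 22.5]
orientation: [-2.22, -2.222, 0.0]
ft_force: [0.6, 0.1, -0.6]
width: 87.8
grasp_force: 0.0
```

Call:
servo_tool:
  plan:
    - [1,[0,0,0],0]
    - [1,[0,0,0],0]
    - [1,[0,0,0],0]
    - [1,[0,0,0],0]
    - [1,[0,0,0],0]
    - [1,[0,0,0],0]
    - [1,[0,0,0],0]
    - [1,[0,0,0],0]
    - [1,[0,0,0],0]
    - [1,[0,0,0],0]

```text
t: 2.6
ee_pos: [444.2, -147.8, 23.1]
orientation: [2.219, 2.222, 0.001]
ft_force: [-1.7, -1.8, 7.6]
width: 61.0
grasp_force: 30.0
```

Call:
servo_tool:
  plan:
    - [1,[0,0,15],0]
    - [1,[0,0,40],0]
    - [1,[0,0,70],0]
    - [1,[10,20,95],0]
    - [1,[27,50,110],0]
    - [1,[45,82,115],0]
    - [1,[63,114,115],0]
    - [1,[81,146,115],0]
    - [1,[99,178,115],0]
    - [1,[117,210,115],0]

```text
t: 3.43
ee_pos: [561.1, 64.1, 137.6]
orientation: [2.22, 2.223, 0.0]
ft_force: [-0.1, -1.6, -1.8]
width: 60.8
grasp_force: 30.0
```

Call:
servo_tool:
  plan:
    - [1,[15,28,0],0]
    - [1,[24,45,0],0]
    - [1,[30,55,0],0]
    - [1,[30,55,0],0]
    - [1,[30,55,0],0]

```text
t: 3.85
ee_pos: [590.1, 117.1, 137.0]
orientation: [-2.219, -2.223, 0.002]
ft_force: [-1.2, -0.7, -0.8]
width: 61.1
grasp_force: 30.0
```

Run:
```python
from h import *
o=ctrl.get_obs();print(o['ee_pos'],o['width'],o['ft_force'])
t=ctrl.get_image("top");s=ctrl.get_image("scene");cv2.imwrite("pics/top1.png",t);cv2.imwrite("pics/scene1.png",s)
cv2.imwrite("pics/m1.png",np.hstack([t[120:300,170:370],s[120:300,330:530]]).repeat(2,0).repeat(2,1))
```

```text
[590.06960645 117.05830541 137.03000534] 61.11971832293358 [-1.18004858 -0.66403602 -0.84618546]
```

View pics/m1.png

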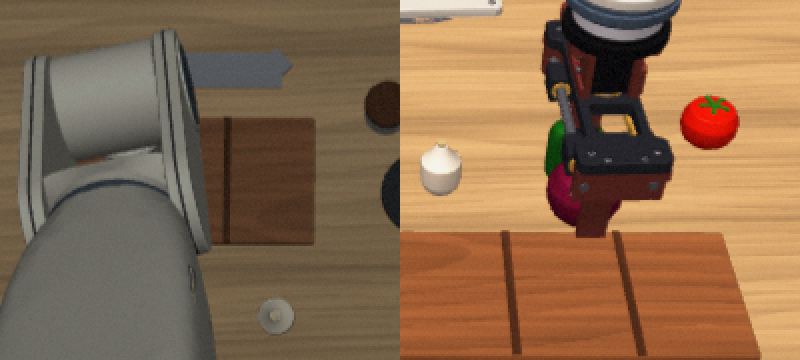

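The arm hides the top view. The onion is held upright above the middle field, so I'm lowering it.

Call:
servo_tool:
  plan:
    - [1,[0,0,-20],0]
    - [1,[0,0,-45],0]
    - [1,[0,0,-65],0]
    - [1,[0,0,-78],0]
    - [1,[0,0,-85],0]
    - [1,[0,0,-89],0]
    - [1,[0,0,-91],0]
    - [1,[0,0,-91],0]
    - [1,[0,0,-91],0]

```text
t: 4.7
ee_pos: [591.3, 117.4, 47.2]
orientation: [2.22, 2.222, 0.002]
ft_force: [0.0, 0.4, -0.8]
width: 60.9
grasp_force: 30.0
```

Call:
servo_tool:
  plan:
    - [0.2,[0,0,0],0]
    - [0.1,[0,0,0],0]
    - [0,[0,0,0],0]
    - [0,[0,0,0],0]
    - [0,[0,0,0],0]
    - [0,[0,0,20],0]
    - [0,[0,0,50],0]
    - [0,[0,0,90],0]
    - [0,[-20,0,110],0]
    - [0,[-60,0,110],0]

```text
t: 5.53
ee_pos: [537.1, 118.3, 161.7]
orientation: [2.216, 2.216, 0.017]
ft_force: [-0.1, 1.2, -0.1]
width: 87.7
grasp_force: 0.0
```

Call:
servo_tool:
  plan:
    - [0,[-40,10,0],0]
    - [0,[-80,20,0],6]
    - [0,[-108,31,0],12]
    - [0,[-108,31,0],12]
    - [0,[-108,31,0],12]

```text
t: 5.95
ee_pos: [421.7, 148.8, 156.7]
orientation: [1.974, 2.444, 0.0]
ft_force: [1.0, 0.7, -0.2]
width: 87.7
grasp_force: 0.0
```

Run:
```python
from h import *
o=ctrl.get_obs();print(o['ee_pos'],o['width'],o['ft_force'])
t=ctrl.get_image("top");s=ctrl.get_image("scene");cv2.imwrite("pics/top2.png",t);cv2.imwrite("pics/scene2.png",s)
cv2.imwrite("pics/m2.png",np.hstack([t[120:320,170:370],s[160:360,330:530]]).repeat(2,0).repeat(2,1))
```

```text
[421.6655272  148.80462134 156.73679056] 87.69311942775855 [ 1.01710794  0.71195444 -0.23048399]
```

View pics/m2.png

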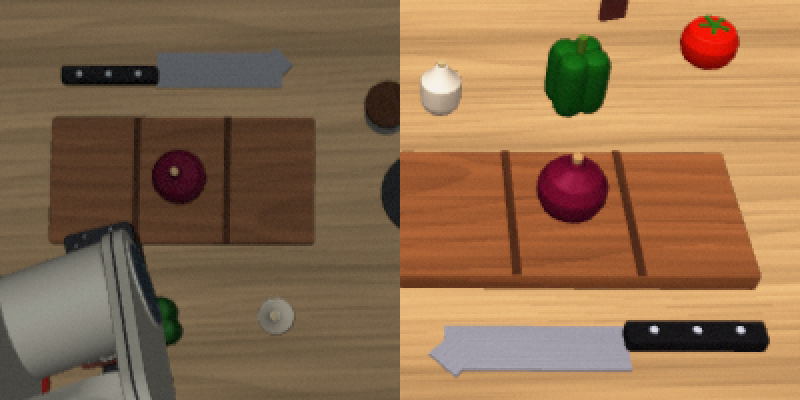

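The onion stands upright in the middle field (top px about (259.5,208)). Measuring its offset from the field centre.

Run:
```python
from h import *
t=cv2.imread("pics/top2.png");s=cv2.imread("pics/scene2.png")
a=blob(t,(150,80,20),(179,255,255),240,190,280,225);print(a[:2],atz('top',a[0],49))
a=blob(s,(150,80,20),(179,255,255),480,225,530,290) if 0 else blob(s,(150,120,20),(179,255,255),390,230,445,275);print(a[:2],atz('scene',a[0],49), tri((257,205.5),(418.5,238)))
t0=cv2.imread("pics/top0.png");a=blob(t0,(0,0,0),(179,120,80),350,192,412,240);print('trivet',a[:2],atz('top',a[0],8))
```

```text
(array([258.91, 207.82]), array([259. , 208. ,  13.4])) [590.7 117.7  49. ]
(array([415.56, 254.34]), array([415.6, 253.7,  17.5])) [593.8 116.6  49. ] (array([589.9, 117.2,  86. ]), array([0.1, 0.2]))
trivet (array([381.27, 216.24]), array([381.3, 216.2,  21.4])) [ 568.7 -164.5    8. ]
```

Call:
servo_tool:
  plan:
    - [0,[1,0,-20],0]
    - [0,[1,0,-50],0]
    - [0,[1,0,-80],0]
    - [0,[1,0,-105],0]
    - [0,[1,0,-117],0]
    - [0,[1,0,-121],0]
    - [0,[1,0,-121],0]

```text
t: 6.63
ee_pos: [424.3, 148.0, 34.2]
orientation: [-1.977, -2.44, 0.002]
ft_force: [-0.2, 0.2, 0.5]
width: 87.9
grasp_force: 0.0
```

Call:
servo_tool:
  plan:
    - [1,[0,0,0],0]
    - [1,[0,0,0],0]
    - [1,[0,0,0],0]
    - [1,[0,0,0],0]
    - [1,[0,0,0],0]
    - [1,[0,0,0],0]
    - [1,[0,0,0],0]
    - [1,[0,0,0],0]

```text
t: 7.3
ee_pos: [424.2, 148.6, 35.9]
orientation: [1.975, 2.442, 0.002]
ft_force: [0.6, 0.4, 6.7]
width: 55.1
grasp_force: 28.8
```

Call:
servo_tool:
  plan:
    - [1,[0,0,15],0]
    - [1,[0,0,40],0]
    - [1,[5,3,70],0]
    - [1,[20,10,95],0]
    - [1,[45,20,105],0]
    - [1,[75,33,105],0]
    - [1,[105,46,105],0]
    - [1,[135,59,105],0]
    - [1,[158,69,105],0]
    - [1,[170,73.5,105],0]

```text
t: 8.13
ee_pos: [596.4, 223.2, 140.4]
orientation: [1.975, 2.442, 0.003]
ft_force: [0.5, -0.4, -0.3]
width: 54.8
grasp_force: 28.8
```

Call:
servo_tool:
  plan:
    - [1,[0,0,0],0]
    - [1,[0,0,-20],0]
    - [1,[0,0,-45],0]
    - [1,[0,0,-65],0]
    - [1,[0,0,-76],0]
    - [1,[0,0,-80],0]
    - [1,[0,0,-82.5],0]
    - [1,[0,0,-82.5],0]
    - [1,[0,0,-82.5],0]

```text
t: 8.88
ee_pos: [594.0, 222.0, 58.9]
orientation: [1.975, 2.442, 0.002]
ft_force: [0.3, 0.3, -1.6]
width: 54.7
grasp_force: 28.8
```

Call:
servo_tool:
  plan:
    - [0.25,[0,0,0],0]
    - [0.15,[0,0,0],0]
    - [0,[0,0,0],0]
    - [0,[0,0,0],0]
    - [0,[0,0,0],0]
    - [0,[0,0,25],0]
    - [0,[0,0,60],0]
    - [0,[0,0,95],0]
    - [0,[-30,10,95],0]
    - [0,[-66,22,95],-4]

```text
t: 9.72
ee_pos: [530.6, 244.4, 155.7]
orientation: [2.06, 2.367, 0.01]
ft_force: [-0.0, 1.4, -1.0]
width: 87.8
grasp_force: 0.0
```

Call:
servo_tool:
  plan:
    - [0,[-38,14,0],-4]
    - [0,[-76,28,0],-8]
    - [0,[-114,42,0],-8]
    - [0,[-150,55,0],-8]
    - [0,[-168,60,0],-8]
    - [0,[-168,60,0],-8]
    - [0,[-168,60,-30],-8]
    - [0,[-168,60,-65],-8]
    - [0,[-168,60,-95],-8]
    - [0,[-168,60,-95],-8]

```text
t: 10.55
ee_pos: [358.3, 301.9, 53.7]
orientation: [-2.22, -2.222, 0.012]
ft_force: [-0.0, -1.0, 0.4]
width: 87.5
grasp_force: 0.0
```

Run:
```python
from h import *
o=ctrl.get_obs();print(o['ee_pos'],o['width'],o['ft_force'])
t=ctrl.get_image("top");s=ctrl.get_image("scene");cv2.imwrite("pics/top3.png",t);cv2.imwrite("pics/scene3.png",s)
a=blob(t,(40,80,15),(85,255,255),195,185,240,230);print(a[:2],atz('top',a[0],78),atz('top',a[1][:2],78))
a=blob(t,(150,80,20),(179,255,255),240,190,280,225);print(a[1],atz('top',a[0],49))
cv2.imwrite("pics/m3.png",np.hstack([t[150:350,160:360],s[120:320,360:560]]).repeat(2,0).repeat(2,1))
```

```text
[358.2662911  301.88081238  53.67857201] 87.46499858812659 [-0.01832083 -0.99105745  0.40226707]
(array([211.86, 207.13]), array([212. , 207.2,  15.7])) [590.7 219.4  78. ] [590.5 219.1  78. ]
[258.9 208.   13.3] [590.7 117.7  49. ]
```

View pics/m3.png

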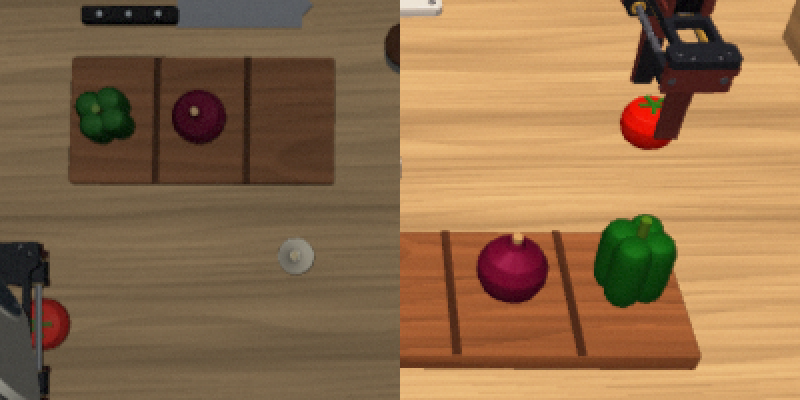

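The pepper stands upright in the left field; correcting for the side faces the camera sees, its centre is about (593.5,222.8). The open gripper is over the tomato, so I'll let it settle.

Call:
servo_tool:
  plan:
    - [0,[0,0,0],0]
    - [0,[0,0,0],0]

```text
t: 10.82
ee_pos: [361.1, 304.7, 59.6]
orientation: [2.22, 2.222, 0.005]
ft_force: [-0.7, 0.4, 0.5]
width: 87.6
grasp_force: 0.0
```

Call:
servo_tool:
  plan:
    - [0,[-0.5,-0.5,-15],0]
    - [0,[-0.5,-0.5,-30],0]
    - [0,[-0.5,-0.5,-37],0]
    - [0,[-0.5,-0.5,-39.5],0]
    - [0,[-0.5,-0.5,-39.5],0]
    - [1,[-0.5,-0.5,-39.5],0]
    - [1,[-0.5,-0.5,-39.5],0]
    - [1,[-0.5,-0.5,-39.5],0]
    - [1,[-0.5,-0.5,-39.5],0]
    - [1,[-0.5,-0.5,-39.5],0]

```text
t: 11.65
ee_pos: [359.5, 303.6, 18.7]
orientation: [2.22, 2.223, 0.001]
ft_force: [0.1, -0.6, 4.5]
width: 58.6
grasp_force: 30.0
```

Call:
servo_tool:
  plan:
    - [1,[0,0,0],0]
    - [1,[0,0,0],0]
    - [1,[0,0,0],0]

```text
t: 11.9
ee_pos: [359.5, 303.6, 18.7]
orientation: [2.22, 2.223, 0.001]
ft_force: [-0.2, -0.9, 6.2]
width: 58.6
grasp_force: 30.0
```

Call:
servo_tool:
  plan:
    - [1,[0,0,15],0]
    - [1,[0,0,45],0]
    - [1,[0,-10,80],0]
    - [1,[5,-30,108],0]
    - [1,[20,-58,125],0]
    - [1,[42,-87,125],0]
    - [1,[66,-116,125],0]
    - [1,[90,-144,125],0]
    - [1,[114,-172,125],0]
    - [1,[138,-200,125],0]

```text
t: 12.73
ee_pos: [497.7, 101.7, 143.2]
orientation: [-2.22, -2.222, 0.001]
ft_force: [0.4, 1.1, -1.6]
width: 58.9
grasp_force: 30.0
```

Call:
servo_tool:
  plan:
    - [1,[24,-27,0],0]
    - [1,[48,-54,0],0]
    - [1,[70,-76,0],0]
    - [1,[84,-88,0],0]
    - [1,[89.5,-93,0],0]
    - [1,[89.5,-93,0],0]
    - [1,[89.5,-93,0],0]
    - [1,[89.5,-93,-25],0]
    - [1,[89.5,-93,-50],0]
    - [1,[89.5,-93,-50],0]

```text
t: 13.57
ee_pos: [582.4, 11.7, 89.6]
orientation: [-2.214, -2.22, 0.009]
ft_force: [-0.8, -0.7, -1.0]
width: 59.0
grasp_force: 30.0
```

Call:
servo_tool:
  plan:
    - [1,[0,0,-20],0]
    - [1,[0,0,-38],0]
    - [1,[0,0,-47],0]
    - [1,[0,0,-51],0]
    - [1,[0,0,-52.5],0]
    - [1,[0,0,-52.5],0]
    - [1,[0,0,-52.5],0]

```text
t: 14.15
ee_pos: [587.3, 10.6, 41.9]
orientation: [2.219, 2.222, 0.001]
ft_force: [0.1, 0.3, -0.7]
width: 58.5
grasp_force: 30.0
```

Call:
servo_tool:
  plan:
    - [0.2,[0,0,0],0]
    - [0.1,[0,0,0],0]
    - [0,[0,0,0],0]
    - [0,[0,0,0],0]
    - [0,[0,0,0],0]
    - [0,[0,0,25],0]
    - [0,[0,0,60],0]
    - [0,[0,0,90],0]
    - [0,[-15,-20,100],-7]
    - [0,[-35,-45,100],-14]

```text
t: 14.98
ee_pos: [554.9, -34.2, 144.4]
orientation: [2.473, 1.929, 0.009]
ft_force: [0.5, -0.9, -0.0]
width: 88.1
grasp_force: 0.0
```

Call:
servo_tool:
  plan:
    - [0,[-20,-26,0],-7]
    - [0,[-40,-52,0],-14]
    - [0,[-60,-78,0],-21]
    - [0,[-80,-104,0],-28]
    - [0,[-100,-130,0],-35]
    - [0,[-120,-156,0],-42]
    - [0,[-140,-182,0],-49]
    - [0,[-160,-207,0],-56]
    - [0,[-177,-230,0],-63]
    - [0,[-187,-242,0],-70]

```text
t: 15.82
ee_pos: [363.1, -278.5, 141.1]
orientation: [3.137, 0.154, 0.0]
ft_force: [1.1, -0.4, 0.5]
width: 87.6
grasp_force: 0.0
```

Call:
servo_tool:
  plan:
    - [0,[0,0,0],-6]
    - [0,[0,0,-20],-6]
    - [0,[0,0,-50],-6]
    - [0,[0,0,-80],-6]
    - [0,[0,0,-80],-6]
    - [0,[0,0,-80],-6]

```text
t: 16.32
ee_pos: [363.8, -275.9, 60.1]
orientation: [-3.139, -0.002, 0.005]
ft_force: [-0.7, -0.4, 0.8]
width: 87.9
grasp_force: 0.0
```

Run:
```python
from h import *
o=ctrl.get_obs();print(o['ee_pos'],o['orientation'],o['width'],o['ft_force'])
t=ctrl.get_image("top");s=ctrl.get_image("scene");cv2.imwrite("pics/top4.png",t);cv2.imwrite("pics/scene4.png",s)
a=blob(t,(0,200,40),(9,255,255),275,185,330,235);print(a[:2],atz('top',a[0],46))
cv2.imwrite("pics/m4.png",np.hstack([t[150:350,270:470],s[120:320,180:380]]).repeat(2,0).repeat(2,1))
```

```text
[ 363.75115713 -275.87672909   60.05611728] [-3.13912878e+00 -1.53293242e-03  4.81038101e-03] 87.90812233025595 [-0.72318847 -0.38229887  0.75549245]
(array([305.83, 208.36]), array([305.8, 208.4,  12.8])) [586.6  10.5  46. ]
```

View pics/m4.png

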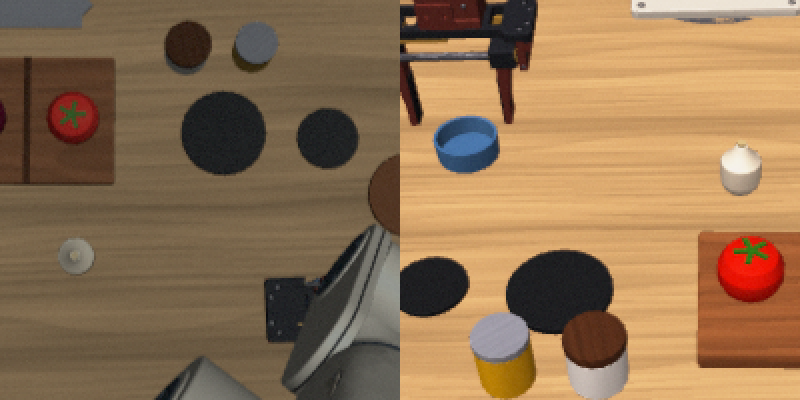

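The tomato is centred in the right field (586.6,10.5). The fingers straddle the dish evenly, so I'm descending.

Call:
servo_tool:
  plan:
    - [0,[0.5,0,-18],0]
    - [0,[0.5,0,-33],0]
    - [0,[0.5,0,-40],0]
    - [0,[0.5,0,-43],0]
    - [0,[0.5,0,-43],0]
    - [0,[0.5,0,-43],0]

```text
t: 16.92
ee_pos: [365.7, -277.0, 18.8]
orientation: [3.141, 0.002, 0.002]
ft_force: [1.3, 0.7, -0.5]
width: 87.8
grasp_force: 0.0
```

Call:
servo_tool:
  plan:
    - [1,[0,0,0],0]
    - [1,[0,0,0],0]
    - [1,[0,0,0],0]
    - [1,[0,0,0],0]
    - [1,[0,0,0],0]
    - [1,[0,0,0],0]
    - [1,[0,0,0],0]
    - [1,[0,0,0],0]

```text
t: 17.58
ee_pos: [365.5, -276.9, 18.3]
orientation: [3.141, 0.002, 0.001]
ft_force: [-1.1, -0.7, 6.6]
width: 66.8
grasp_force: 30.0
```

Call:
servo_tool:
  plan:
    - [1,[0,0,10],0]
    - [1,[0,0,35],0]
    - [1,[5,3,60],0]
    - [1,[25,14,75],0]
    - [1,[53,29,80],0]
    - [1,[83,46,80],0]
    - [1,[113,62,80],0]
    - [1,[143,79,80],0]
    - [1,[170,93.5,80],0]
    - [1,[190,104.5,80],0]

```text
t: 18.42
ee_pos: [557.2, -170.6, 98.5]
orientation: [3.142, 0.003, 0.001]
ft_force: [0.5, -0.4, -0.7]
width: 66.7
grasp_force: 30.0
```

Call:
servo_tool:
  plan:
    - [1,[9,5,0],0]
    - [1,[13.5,7.5,0],0]
    - [1,[13.5,7.5,0],0]
    - [1,[13.5,7.5,-20],0]
    - [1,[13.5,7.5,-45],0]
    - [1,[13.5,7.5,-61],0]
    - [1,[13.5,7.5,-68],0]
    - [1,[13.5,7.5,-71],0]
    - [1,[13.5,7.5,-71],0]
    - [1,[13.5,7.5,-71],0]

```text
t: 19.25
ee_pos: [568.3, -165.3, 27.6]
orientation: [3.141, 0.0, 0.0]
ft_force: [0.8, -0.1, -0.9]
width: 67.3
grasp_force: 30.0
```

Call:
servo_tool:
  plan:
    - [0.15,[0,0,0],0]
    - [0.05,[0,0,0],0]
    - [0,[0,0,0],0]
    - [0,[0,0,0],0]
    - [0,[0,0,0],0]
    - [0,[0,0,25],0]
    - [0,[0,0,60],0]
    - [0,[0,0,95],0]
    - [0,[-20,25,105],0]
    - [0,[-45,57,105],0]

```text
t: 20.08
ee_pos: [527.4, -109.1, 135.5]
orientation: [3.139, -0.002, 0.014]
ft_force: [0.5, 1.4, -0.2]
width: 87.8
grasp_force: 0.0
```

Call:
servo_tool:
  plan:
    - [0,[-25,32,0],0]
    - [0,[-50,63,0],0]
    - [0,[-75,95,0],0]
    - [0,[-90,113,0],0]
    - [0,[-94,119,0],0]
    - [0,[-94,119,0],0]
    - [0,[-94,119,-20],0]
    - [0,[-94,119,-40],0]
    - [0,[-94,119,-40],0]
    - [0,[-94,119,-40],0]

```text
t: 20.92
ee_pos: [430.2, 10.6, 91.4]
orientation: [3.141, 0.0, -0.002]
ft_force: [0.4, -0.5, -0.2]
width: 87.7
grasp_force: 0.0
```

Run:
```python
from h import *
o=ctrl.get_obs();print(o['ee_pos'],o['orientation'],o['width'],o['ft_force'])
t=ctrl.get_image("top");s=ctrl.get_image("scene");cv2.imwrite("pics/top5.png",t);cv2.imwrite("pics/scene5.png",s)
a=blob(t,(95,100,30),(120,255,255),355,190,412,245);print(a[:2],atz('top',a[0],34),atz('top',a[1][:2],34))
cv2.imwrite("pics/m5.png",np.hstack([t[150:350,240:440],s[140:340,200:400]]).repeat(2,0).repeat(2,1))
```

```text
[430.22440722  10.64006495  91.40086241] [ 3.14149428e+00  3.07214995e-04 -2.42055877e-03] 87.7205195082855 [ 0.38167397 -0.49114399 -0.18442742]
(array([382.05, 215.17]), array([382., 215.,  15.])) [ 567.3 -164.1   34. ] [ 567.7 -164.    34. ]
```

View pics/m5.png

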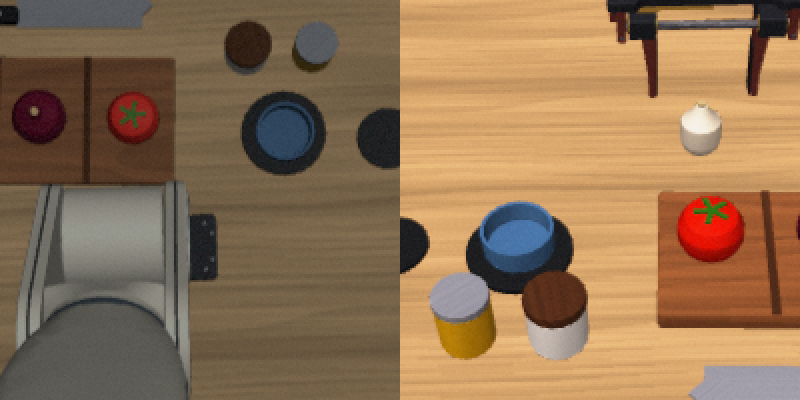

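The dish sits centred on the trivet within about 1 mm. Now the garlic, gripped high with the fingertips about 24 mm above its underside.

Call:
servo_tool:
  plan:
    - [0,[-0.5,0,-20],0]
    - [0,[-0.5,0,-40],0]
    - [0,[-0.5,0,-50],0]
    - [0,[-0.5,0,-53],0]
    - [0,[-0.5,0,-53],0]
    - [1,[-0.5,0,-53],0]
    - [1,[-0.5,0,-53],0]
    - [1,[-0.5,0,-53],0]
    - [1,[-0.5,0,-53],0]
    - [1,[-0.5,0,-53],0]

```text
t: 21.85
ee_pos: [429.5, 11.4, 39.3]
orientation: [-3.142, -0.002, -0.001]
ft_force: [-0.2, 0.2, 0.2]
width: 58.0
grasp_force: 0.0
```

Call:
servo_tool:
  plan:
    - [1,[0,0,0],0]
    - [1,[0,0,0],0]
    - [1,[0,0,0],0]
    - [1,[0,0,0],0]
    - [1,[0,0,0],0]

```text
t: 22.27
ee_pos: [429.3, 11.4, 38.9]
orientation: [3.142, 0.002, 0.0]
ft_force: [-0.7, -0.6, 2.7]
width: 40.8
grasp_force: 30.0
```

Call:
servo_tool:
  plan:
    - [1,[0,0,10],0]
    - [1,[0,0,35],0]
    - [1,[3,-4,60],0]
    - [1,[15,-19,75],0]
    - [1,[33,-42,80],0]
    - [1,[53,-67,80],0]
    - [1,[74,-94,80],0]
    - [1,[95,-120,80],0]
    - [1,[116,-147,80],0]
    - [1,[130,-164,80],0]

```text
t: 23.1
ee_pos: [561.0, -155.1, 119.8]
orientation: [3.141, 0.0, 0.003]
ft_force: [-0.5, 0.5, -1.5]
width: 41.2
grasp_force: 30.0
```

Call:
servo_tool:
  plan:
    - [1,[7,-9,0],0]
    - [1,[9.2,-12,0],0]
    - [1,[9.2,-12,0],0]
    - [1,[9.2,-12,0],0]
    - [1,[9.2,-12,-10],0]
    - [1,[9.2,-12,-20],0]
    - [1,[9.2,-12,-20],0]
    - [1,[9.2,-12,-20],0]

```text
t: 23.77
ee_pos: [567.3, -163.8, 97.6]
orientation: [-3.141, -0.003, 0.004]
ft_force: [0.2, -0.7, -0.4]
width: 41.2
grasp_force: 30.0
```

Run:
```python
from h import *
o=ctrl.get_obs();print(o['ee_pos'],o['orientation'],o['width'],o['ft_force'])
s=ctrl.get_image("scene")
cv2.imwrite("pics/m6.png",cv2.resize(s[160:310,180:330],None,fx=3,fy=3,interpolation=2))
```

```text
[ 567.32013718 -163.75536091   97.64961608] [-3.14075076e+00 -2.74697451e-03  3.96547180e-03] 41.18411367386555 [ 0.17497897 -0.69965884 -0.41738363]
```

View pics/m6.png

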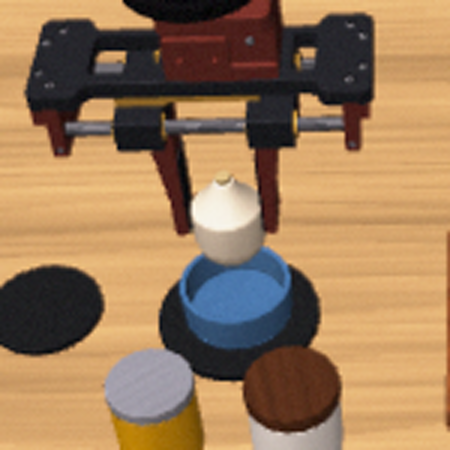

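The garlic is upright in the grip, above and in line with the dish. Lowering and releasing.

Call:
servo_tool:
  plan:
    - [1,[0,0,-15],0]
    - [1,[0,0,-28],0]
    - [1,[0,0,-37],0]
    - [1,[0,0,-42],0]
    - [1,[0,0,-45],0]
    - [1,[0,0,-45.5],0]
    - [1,[0,0,-45.5],0]
    - [1,[0,0,-45.5],0]

```text
t: 24.48
ee_pos: [568.8, -164.7, 53.8]
orientation: [3.141, 0.002, 0.001]
ft_force: [0.0, -0.2, -0.5]
width: 41.0
grasp_force: 30.0
```

Call:
servo_tool:
  plan:
    - [0.45,[0,0,-1],0]
    - [0.4,[0,0,-1],0]
    - [0.3,[0,0,-1],0]
    - [0,[0,0,-1],0]
    - [0,[0,0,-1],0]
    - [0,[0,0,-1],0]
    - [0,[0,0,15],0]
    - [0,[0,0,45],0]
    - [0,[0,0,85],0]
    - [0,[-30,0,110],0]

```text
t: 25.32
ee_pos: [543.6, -165.5, 166.9]
orientation: [3.139, 0.003, 0.012]
ft_force: [1.2, 0.1, 1.8]
width: 87.7
grasp_force: 0.0
```

Call:
servo_tool:
  plan:
    - [0,[-30,-30,20],0]
    - [0,[-60,-60,40],0]
    - [0,[-90,-90,40],0]
    - [0,[-115,-115,40],0]
    - [0,[-120,-120,40],0]
    - [0,[-120,-120,40],0]
    - [0,[-120,-120,40],0]
    - [0,[-120,-120,40],0]

```text
t: 25.98
ee_pos: [419.2, -284.1, 203.3]
orientation: [-3.141, -0.002, -0.0]
ft_force: [-0.1, -1.0, -0.3]
width: 87.9
grasp_force: 0.0
```

Run:
```python
from h import *
o=ctrl.get_obs();print(o['ee_pos'],o['width'],o['ft_force'])
t=ctrl.get_image("top");s=ctrl.get_image("scene")
cv2.imwrite("pics/m7.png",np.hstack([t[130:330,180:420],s[140:340,200:520]]))
im=cv2.imread("pics/m7.png");cv2.imwrite("pics/m7.png",cv2.resize(im,(784,280)))
a=blob(t,(0,0,110),(60,75,255),370,200,395,230);print(a[:2],atz('top',a[0],51))
a=blob(t,(95,100,30),(120,255,255),355,190,412,245);print(a[1],atz('top',a[1][:2],34))
```

```text
[ 419.16953352 -284.06707184  203.28648396] 87.8650137618538 [-0.14421237 -0.9509926  -0.32414931]
(array([383.02, 213.61]), array([383. , 213.8,   8.5])) [ 568.3 -164.9   51. ]
[381.9 215.   15.1] [ 567.7 -163.7   34. ]
```

View pics/m7.png

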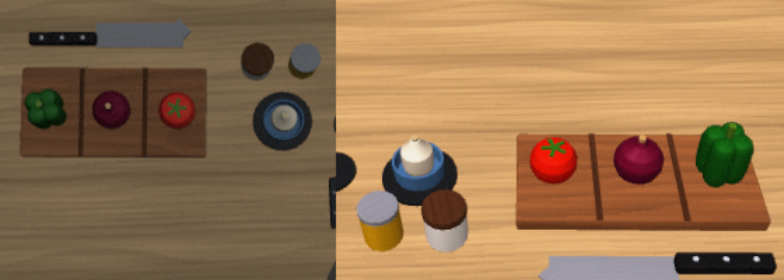

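Both views show every item upright in its place, with the garlic centred in the dish and the arm clear. Handing in.

```bash
python3 -c "
from workcell import ctrl
print(ctrl.close_job())"
```

```text
the job is handed in; nothing more can be done
None
```

The job is done and handed in at about 26 s: the onion, pepper and tomato stand centred in their fields, the dish is on the trivet with the garlic upright inside, and the knife, salt jar and tin were left alone.

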